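Put the dried porous stones away in the covered glass dish

TASK

Raise the lid of the glass dish edge-first, tipping one side well up while the opposite edge still rests on the rim, until it is just clear; carry it low and set it aside, then lay every porous stone from the blotting sheet inside the dish, stacked no more than two high. Set the lid back centred and fully seated, and only then slide the covered dish across the bench, without lifting or tipping it, until the dish stands wholly on the brown mat. Leave the tins, cup, bulb and knife where they are.

Things in the scene. Friction and masses are not known exactly. Their poses are not given: they have to be found in the camera images.
- dish: round shallow clear glass dish, open at the top, standing loose on the bench, about 0.45 kg: 158 mm outside and 150 mm inside diameter, 26 mm tall, floor 4 mm thick (22 mm deep inside). Origin at the centre of its underside, z up.
- lid: round glass lid, 0.25 kg, over the dish like a petri-dish lid: plate 4 mm thick over a 12 mm deep skirt, 172 mm outside, 166 mm inside (4 mm play all round), black knob in the middle. Origin at the centre of the skirt's lower edge, z up through the knob; plate underside 12 mm, top 16 mm above it. Seated, the plate lies on the rim and the origin is 14 mm above the dish's underside.
- lid_knob (a point): point on the axis of the lid's black knob, 38 mm above the lid's origin; the knob is a plain upright cylinder 24 mm in diameter reaching from 16 to 46 mm above the lid's origin.
- mat: thin brown bench mat, 200 x 200 mm, 1 mm thick, lying flat, fixed; nothing catches on its edge. Origin at its centre, x and y along its edges. It may be on the robot's left or right, and the lid may be put down on it meanwhile.
- sheet: white blotting sheet, 190 x 250 mm, under 1 mm thick, fixed, on which the stones lie at the start. Origin at its centre, x along its short and y along its long edge.
- stone1: sandy-brown porous stone, a rigid flat disc 50 mm in diameter and 10 mm thick, 35 g, lying flat on the sheet at the start; 4 to 6 of the six stones are there. Origin at the centre of its underside, z along its axis.
- stone2: sandy-brown porous stone, a rigid flat disc 50 mm in diameter and 10 mm thick, 35 g, lying flat on the sheet at the start; 4 to 6 of the six stones are there. Origin at the centre of its underside, z along its axis.
- stone3: sandy-brown porous stone, a rigid flat disc 50 mm in diameter and 10 mm thick, 35 g, lying flat on the sheet at the start; 4 to 6 of the six stones are there. Origin at the centre of its underside, z along its axis.
- stone4: sandy-brown porous stone, a rigid flat disc 50 mm in diameter and 10 mm thick, 35 g, lying flat on the sheet at the start; 4 to 6 of the six stones are there. Origin at the centre of its underside, z along its axis.
- stone5: sandy-brown porous stone, a rigid flat disc 50 mm in diameter and 10 mm thick, 35 g, lying flat on the sheet at the start; 4 to 6 of the six stones are there. Origin at the centre of its underside, z along its axis.
- stone6: sandy-brown porous stone, a rigid flat disc 50 mm in diameter and 10 mm thick, 35 g, lying flat on the sheet at the start; 4 to 6 of the six stones are there. Origin at the centre of its underside, z along its axis.
- tin1: closed aluminium moisture tin, 61 mm in diameter, 33 mm tall; leave alone. Origin at the centre of its underside.
- tin2: closed aluminium moisture tin, 61 mm in diameter, 33 mm tall; leave alone. Origin at the centre of its underside.
- tin3: closed aluminium moisture tin, 61 mm in diameter, 33 mm tall; leave alone. Origin at the centre of its underside.
- cup: steel specimen cup, 56 mm in diameter, 40 mm tall; leave alone. Origin at the centre of its underside.
- bulb: orange rubber bulb standing on its round end, 60 mm in diameter, 85 mm tall; leave alone. Origin at the centre of its underside.
- knife: soil-mixing knife with wooden handle, 220 mm long, 20 mm wide, 14 mm high, lying between the robot and the dish; leave alone. Origin near its middle, on the bench, x along the blade.
There are look-alikes about, which are no part of the job. What is shaped like the stone1 but orange, red or yellow is not meant.

How it is judged:
By the outcome, as a careful person would: the job done as asked, in the order asked, and still so for the second after the job is handed in, with the robot touching nothing.
Of stone1, stone2, stone3, stone4, stone5, stone6 only 4 to 6 are there at a start; the rules pass over those that are not, and their reading is None.
At some moment in a run one of stone1, stone2, stone3, stone4, stone5, stone6 may be knocked a few centimetres aside while the robot is not near it.
Once in a run the grip may slacken for a moment while it holds something.
It also fails if it takes over 208 s, if anything falls off the work surface, if the arm or the gripper's body presses on something with over 40 N, if the wrist force passes 120 N, or if a joint passes its speed limit or range.

ROBOT

A 7-joint arm with a two-finger parallel gripper is mounted at the origin on the work surface. World frame = base frame: x ahead of the robot, y to its left, z up, the work surface at z = 0. Lengths are in mm, angles in rad, forces in N, time in s.
With the tool pointing down it reaches from about 425 to 825 mm from the base axis. Payload 3.6 kg.
Tool frame: the origin (TCP) lies at the very end of the fingers, on their centre line; the grasp point (between the pads) lies 19 mm behind it; z points along the fingers, y is the line along which they close (so a half turn about z gives the same grasp; the last joint's range is limited). The gripper opens to 93 mm and grips with 3 to 60 N. Pads are 15 mm wide; open, the fingers measure 128 mm over their backs; the gripper's body (75 mm by 188 mm) begins 65 mm behind the grasp point.
Start: joints at [-1.228, 0.615, -0.013, 1.423, 0.008, 1.103, -0.04], TCP at [234.287, 606.276, 218.64] pointing down, gripper open.
Joint ranges: [-3.12, 3.12], [-0.3, 2.06], [-1.34, 1.32], [0.26, 2.42], [-1.36, 4.5], [0.01, 1.98], [-2.84, 2.84]. Speed limits (rad/s): [2.79, 2.79, 3.14, 3.14, 3.14, 3.14, 3.14].

INTERFACE

Orientations are given as a unit quaternion [w, x, y, z].
In Python, from workcell import env, ungrasp, grasp, eyes gives the robot as it stands. Calls block until the motion is done:
- env.move_pose(position, orientation): joint-space move of the TCP to a pose.
- env.servo_line(position, rotation=None, feed=150): straight line of the TCP; rotation=None keeps the orientation; feed is the mean speed in mm/s.
- env.set_joints(angles): joint-space move.
- ungrasp() and grasp(effort=None): open the fingers fully, or close them until they stop; effort is the grip in N (None keeps the last).
- env.sleep(seconds).
- env.ik(position, orientation): joint angles nearest the present ones, or None.
- env.get_obs(): the state.
- eyes.grab_frame(name): name is "scene" or "top"; returns (picture, depth): 384x512x3 uint8, blue, green, red; 384x512 float32, mm along the optical axis (not along the pixel's ray), 0 where there is no reading.
- eyes.calibration(name): a dict with "K" (3x3 intrinsics, pixels), "k1" (the pictures are not rectified: a ray, as slopes to the right and down, at radius r is drawn at 1 + k1 r^2 times it, then the intrinsics apply), "pose" (4x4, takes a point from camera to world coordinates). Camera axes: x right, y up, looking along -z (the intrinsics and any distortion apply to the point x, -y, -z); pixel columns grow to the right and rows downward; lengths in mm; the calibration is good to about 2 mm. A picture is of the moment at which its call begins. calibration takes no time and is no camera call.
A pose or a line that the arm cannot do raises env.PlanningError and nothing moves.
- env.finish_job(): hands the job in; it is judged then, once.
The state is a dict: "time": time; "q": joint angles; "qd": joint speeds; "effort": joint torques, N m; "eef_pos": TCP position; "eef_rot": TCP orientation; "wrist_force": force on the tool from outside, world axes, zero at the start; "torque": the same for the moment, N m; "width": opening from 0.0 (shut) to 1.0 (fully open); "grasp_force": force on a finger pad.
Only numpy, scipy, OpenCV 4.12 (cv2) and the standard library are available. Lean on these libraries where they do the work, as an engineer would, in place of code of your own. Each camera call takes 0.05 s, during which the arm holds its last target. There are 200 camera calls.

## Working session

There is one attempt and no reset: what is moved stays moved. The work goes in short steps, each a Python script; the robot and the scene stay as the last script left them, time stands still between calls to the robot, and variables do not carry over. Pictures are saved under pics/ and viewed, at most 14 in all, crops included, and the job is handed in when it is done.

```bash
ls; mkdir -p pics
python3 - <<'E'
from workcell import env, ungrasp, grasp, eyes
import cv2
for n in("scene","top"):
    p,d=eyes.grab_frame(n); cv2.imwrite(f"pics/{n}0.png",cv2.resize(p,(800,600),interpolation=cv2.INTER_CUBIC))
    c=eyes.calibration(n); print(n,c)
print(env.get_obs())
E
```

```text
pics
scene {'K': array([[430.53453842,   0.        , 258.8517802 ],
       [  0.        , 430.53453842, 194.70854924],
       [  0.        ,   0.        ,   1.        ]]), 'k1': 0.02042949404405825, 'pose': array([[-7.23133115e-01, -4.46514124e-01,  5.26975935e-01,
         1.04322765e+03],
       [ 6.90708535e-01, -4.67991158e-01,  5.51276696e-01,
         5.90005540e+02],
       [ 4.67247602e-04,  7.62633210e-01,  6.46831020e-01,
         7.45018751e+02],
       [ 0.00000000e+00,  0.00000000e+00,  0.00000000e+00,
         1.00000000e+00]])}
top {'K': array([[483.69443446,   0.        , 255.4825813 ],
       [  0.        , 483.69443446, 193.97165851],
       [  0.        ,   0.        ,   1.        ]]), 'k1': -0.07075159416280181, 'pose': array([[ 2.42334014e-03,  9.95950603e-01, -8.98694861e-02,
         3.84370257e+02],
       [-9.99863721e-01,  3.88078367e-03,  1.60461466e-02,
         1.84492895e+01],
       [ 1.63299335e-02,  8.98183535e-02,  9.95824280e-01,
         1.33830547e+03],
       [ 0.00000000e+00,  0.00000000e+00,  0.00000000e+00,
         1.00000000e+00]])}
{'time': 0.1, 'q': array([-1.22851104,  0.61580711, -0.01264326,  1.42469998,  0.00811672,
        1.10338244, -0.0403848 ]), 'qd': array([ 0.00059477, -0.00178758, -0.00067007, -0.00357284,  0.00030808,
       -0.00032136,  0.00033907]), 'effort': array([ 1.05077786e-03, -4.60044765e+01,  2.10087080e-01, -1.66246980e+01,
       -6.12093299e-02,  1.69499055e-02,  9.64966125e-05]), 'eef_pos': array([234.04411344, 605.66190864, 217.61972958]), 'eef_rot': array([-1.93240827e-04,  1.83295421e-01,  9.83057235e-01, -1.10655301e-03]), 'wrist_force': array([-0.81595781,  0.175473  ,  0.12161606]), 'torque': array([0.01824822, 0.00567864, 0.01925001]), 'grasp_force': 0.0, 'width': 1.0055435342162973}
```

View pics/scene0.png

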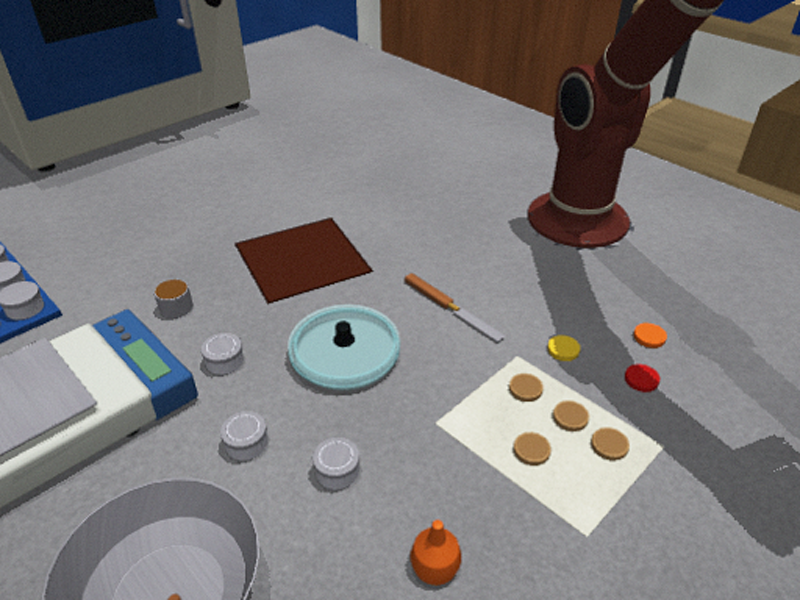

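View pics/top0.png

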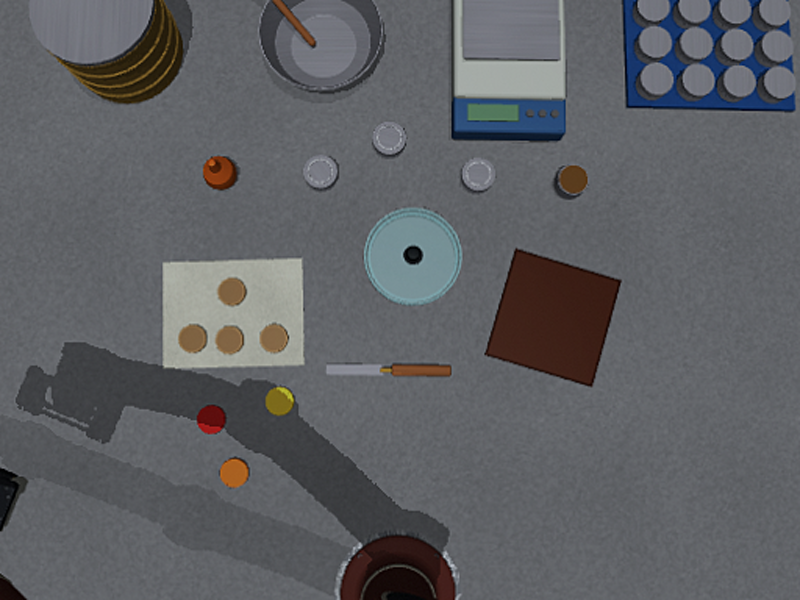

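The top view shows the lid knob at about (413,255), four stones at (232,292), (193,338), (230,340) and (274,338), and the mat centred near (553,317). The red, orange and yellow discs are decoys. The mat is on the robot's right. Next I'll write helpers and measure.

```bash
cat > h.py <<'E'
from workcell import env, ungrasp, grasp, eyes
import numpy as np, cv2
from scipy.spatial.transform import Rotation as R
def world(px, z, cam="top"):
    """pixels (native 512x384) -> world points on the plane at height z"""
    c=eyes.calibration(cam); d=np.array([c["k1"],0,0,0,0.])
    s=cv2.undistortPoints(np.array(px,float).reshape(-1,1,2),c["K"],d).reshape(-1,2)
    P=c["pose"]; v=np.c_[s[:,0],-s[:,1],-np.ones(len(s))]@P[:3,:3].T; o=P[:3,3]
    return o+v*((z-o[2])/v[:,2])[:,None]
def blobs(mask,amin,amax):
    n,_,st,ce=cv2.connectedComponentsWithStats(mask.astype(np.uint8))
    return [(ce[i],st[i][4]) for i in range(1,n) if amin<st[i][4]<amax]
def hsv(p): return [x.astype(int) for x in cv2.split(cv2.cvtColor(p,cv2.COLOR_BGR2HSV))]
def stones(p,z=10):
    h,s,v=hsv(p); m=(h>8)&(h<20)&(s>70)&(s<190)&(v>90)
    return [(np.round(world(c,z)[0][:2],1),a) for c,a in blobs(m,120,500)]
def lidknob(p,z=60):
    h,s,v=hsv(p); m=(v<60); g=(h>80)&(h<105)&(s>40)&(v>100)
    return [(world(c,z)[0],a,c) for c,a in blobs(m,40,200)], [(world(c,30)[0],a) for c,a in blobs(g,1000,9000)]
def q(yaw,tilt=None):
    """tool down, closing axis (tool y) at angle yaw in the bench plane; tilt = rotation vector (world) applied after"""
    y=np.array([np.cos(yaw),np.sin(yaw),0]); z=np.array([0,0,-1.]); r=R.from_matrix(np.c_[np.cross(y,z),y,z])
    if tilt is not None: r=R.from_rotvec(tilt)*r
    x=r.as_quat(); return x[[3,0,1,2]]
def st():
    o=env.get_obs(); return "t%.1f p%s F%s w%.3f g%.1f"%(o["time"],np.round(o["eef_pos"],1),np.round(o["wrist_force"],1),o["width"],o["grasp_force"])
E
python3 - <<'E'
from h import *
p,d=eyes.grab_frame("top")
h,s,v=hsv(p)
f=512/800
for n,x,y in(("stone",232,292),("stone",193,338),("lid",390,280),("knob",413,255),("mat",553,317),("table",700,400),("orange",234,473),("yellow",279,405)):
    a,b=int(x*f),int(y*f); print(n,h[b,a],s[b,a],v[b,a])
print("stones",stones(p)); print("lid",lidknob(p))
# lid outline
g=((h>80)&(h<105)&(s>40)&(v>100)).astype(np.uint8)
cs=max(cv2.findContours(g,0,1)[0],key=cv2.contourArea); w=world(cs.reshape(-1,2),28)[:,:2].astype(np.float32)
print("lid circle",cv2.minEnclosingCircle(w),cv2.fitEllipse(w))
m=((v<110)&(s>120)&((h<12)|(h>170))).astype(np.uint8)
m[:150]=0;m[260:]=0;m[:,:300]=0
cm=max(cv2.findContours(m,0,1)[0],key=cv2.contourArea); w=world(cm.reshape(-1,2),1)[:,:2].astype(np.float32)
print("mat",cv2.minAreaRect(w))
print("tins etc",[world((x*f,y*f),33)[0][:2].round() for x,y in((320,172),(389,138),(478,175),(573,180),(220,172))],"knife",world([(326*f,370*f),(451*f,370*f)],5).round())
E
```

```text
stone 16 123 124
stone 16 123 126
lid 95 52 152
knob 100 42 36
mat 7 163 61
table 109 18 111
orange 14 204 169
yellow 24 199 124
stones [(array([1026.8,  192.9]), np.int32(133)), (array([524.7, 294.5]), np.int32(243)), (array([442.4, 218.7]), np.int32(249)), (array([441.1, 362.3]), np.int32(254)), (array([439.1, 296.7]), np.int32(242)), (array([386.8, -37.9]), np.int32(226))]
lid ([(array([1022.67428459, -437.98441197,   60.        ]), np.int32(61), array([410.63934426,   9.67213115])), (array([1024.22479991, -511.36122094,   60.        ]), np.int32(67), array([436.        ,   9.92537313])), (array([1024.22923392, -587.1589643 ,   60.        ]), np.int32(90), array([461.93333333,  10.8       ])), (array([1027.03927256, -659.83079383,   60.        ]), np.int32(85), array([486.42352941,  10.78823529])), (array([ 884.19774218, -486.56419082,   60.        ]), np.int32(192), array([429.79166667,  57.109375  ])), (array([ 959.26675268, -584.88904618,   60.        ]), np.int32(73), array([462.49315068,  32.47945205])), (array([925.45698239, 217.81034955,  60.        ]), np.int32(100), array
[... 1099 characters left out ...]
24.32802555,  60.        ]), np.int32(108), array([263.86111111, 162.86111111])), (array([ 13.69386669, 652.96545377,  60.        ]), np.int32(156), array([  5.32692308, 377.53846154]))], [(array([585.43839705, -25.26602971,  30.        ]), np.int32(2976))])
lid circle ((586.6012573242188, -24.826908111572266), 87.3011474609375) ((586.4129638671875, -25.378293991088867), (169.78880310058594, 171.8318634033203), 75.86553955078125)
mat ((481.6612243652344, -277.592529296875), (198.88284301757812, 197.5802001953125), 73.29755401611328)
tins etc [array([734., 138.]), array([796.,  16.]), array([ 730., -141.]), array([ 723., -311.]), array([733., 314.])] knife [[386. 125.   5.]
 [387. -95.   5.]]
```

```bash
cat >> h.py <<'E'
C=np.array([586.,-25.]); M=np.array([481.7,-277.6])
u=np.append((M-C)/np.linalg.norm(M-C),0); Z=np.array([0,0,1.]); ax=np.cross(Z,u); YAW=np.arctan2(u[1],u[0])
if env.ik(np.r_[C,100],q(YAW)) is None: YAW+=np.pi
E
python3 - <<'E'
from h import *
for yw in (YAW,YAW+np.pi):
    print([None if (j:=env.ik([a,b,c],q(yw,t))) is None else j.round(2) for a,b,c,t in((586,-25,100,None),(586,-25,70,ax*.35),(482,-278,30,None))])
E
```

```text
[array([-0.59,  0.94,  1.13,  1.76, -0.96,  1.1 , -1.08]), array([-0.15,  0.76,  0.56,  1.87, -1.04,  0.87, -0.88]), array([-0.12,  1.05,  1.13,  1.9 , -1.14,  1.04, -0.43])]
[array([-0.03,  0.65,  0.05,  1.75, -0.04,  0.74,  1.23]), array([ 0.44,  0.72, -0.39,  1.85, -0.17,  0.52,  1.47]), array([ 0.48,  0.72,  0.01,  1.88, -0.02,  0.54,  1.68])]
```

```bash
sed -i '$d' h.py; echo 'YAW+=np.pi' >> h.py
python3 - <<'E'
from h import *
env.move_pose([586,-25,120],q(YAW)); print(st(), env.get_obs()["q"].round(2))
env.servo_line([586,-25,34],feed=100); print(st())
grasp(25); print(st())
p,d=eyes.grab_frame("top"); cv2.imwrite("pics/t1.png",cv2.resize(p[100:244,170:362],(800,600),interpolation=cv2.INTER_CUBIC))
E
```

```text
t2.7 p[586.2 -23.4 120.1] F[0.7 0.5 0.3] w0.996 g0.0 [-0.04  0.63  0.07  1.73 -0.06  0.79  1.24]
t3.7 p[586.6 -25.   34.6] F[ 0.2  0.1 -0.1] w0.998 g0.0
t4.8 p[586.  -24.9  34. ] F[-0.4 -0.9 -0.1] w0.254 g25.0
```

View pics/t1.png

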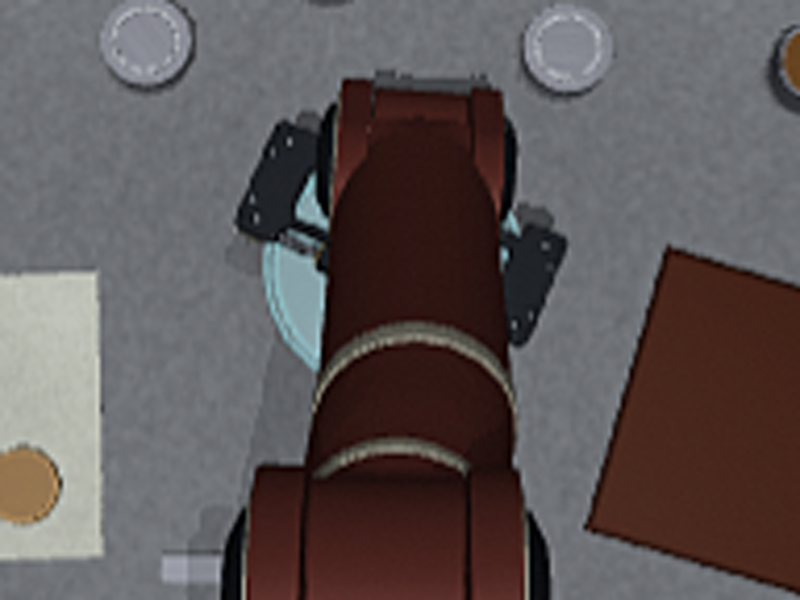

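The gripper (closed width 23.6 mm) holds the knob. Next I'll tilt in small steps about the mat-side rim and watch the force.

```bash
cat >> h.py <<'E'
P0=np.r_[C,26]+79*u
def lidpose(th,s=0,dz=0,dx=0):
    "TCP pose with the lid tilted th about the rim point on the mat side"
    r=R.from_rotvec(ax*th); o=P0+r.apply(-(79-s)*u-12*Z)
    return o+r.apply(20*Z)+dz*Z+dx*u, q(YAW,ax*th)
E
python3 - <<'E'
from h import *
grasp(40)
dz=0
for d in (2,4,6,8,10,12,14,16,18):
    th=np.radians(d); s=np.clip((d-6)/2,0,4)
    p,r=lidpose(th,s,dz); env.servo_line(p,r,feed=30); env.sleep(.15)
    o=env.get_obs(); fz=np.mean([env.get_obs()["wrist_force"][2]]); print(d,round(dz,1),st(),o["torque"].round(2))
    if fz<-1.6: dz-=.4
    if fz>2: dz+=.4
E
```

```text
2 0 t5.5 p[585.5 -25.4  36.4] F[-0.1 -0.8 -1.9] w0.251 g40.0 [-0.34  0.11 -0.07]
4 -0.4 t5.9 p[585.7 -25.8  39. ] F[-1.1 -1.8  0.8] w0.252 g40.0 [-0.56  0.17  0.04]
6 -0.4 t6.3 p[585.5 -26.1  41.7] F[-0.8 -1.   0.9] w0.248 g40.0 [-0.61  0.24  0.03]
8 -0.4 t6.7 p[584.9 -27.4  44.3] F[-0.7 -1.1 -0.5] w0.248 g40.0 [-0.69  0.33 -0.01]
10 -0.4 t7.1 p[584.2 -28.9  46.7] F[-0.6 -0.7 -0.3] w0.248 g40.0 [-0.65  0.22 -0.01]
12 -0.4 t7.5 p[583.5 -30.5  49.1] F[-0.5 -1.3 -0.8] w0.249 g40.0 [-0.63  0.27  0.02]
14 -0.4 t7.9 p[582.9 -32.2  51.4] F[-0.2 -1.7 -0.7] w0.249 g40.0 [-0.57  0.29  0.01]
16 -0.4 t8.3 p[582.5 -33.   53.9] F[ 0.5 -1.1 -0.7] w0.249 g40.0 [-0.6   0.24 -0.  ]
18 -0.4 t8.7 p[582.1 -33.9  56.3] F[ 0.1 -0.3 -1.2] w0.251 g40.0 [-0.64  0.27 -0.06]
```

Run:
```python
from h import *
p,d=eyes.grab_frame("scene"); cv2.imwrite("pics/s1.png",cv2.resize(p[130:280,130:330],(800,600),interpolation=cv2.INTER_CUBIC))
```

```text
(no output)
```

View pics/s1.png

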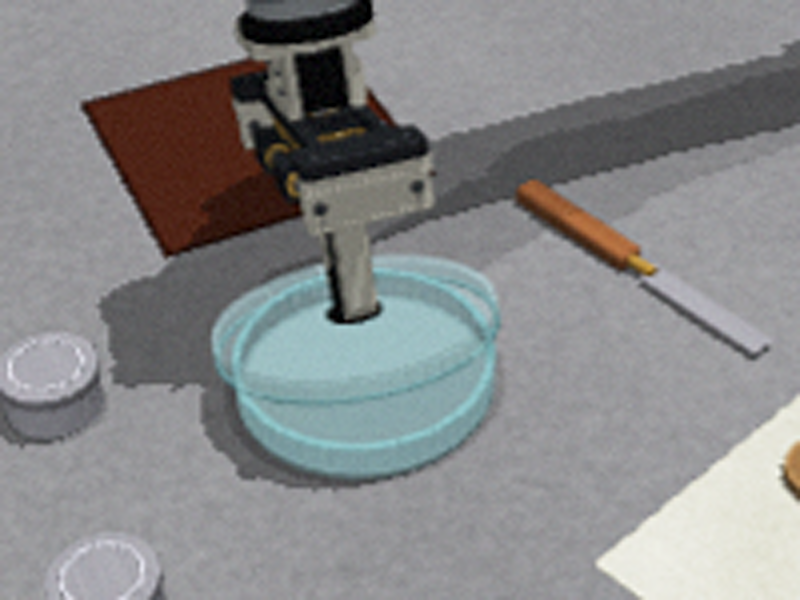

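The lid is tipped: its near side is well up and the far edge rests on the rim. Now I'll clear it, carry it low and set it down on the mat.

Run:
```python
from h import *
p,r=lidpose(np.radians(18),4,7); env.servo_line(p,r,feed=50); print(st())
p2=np.r_[C+u[:2]*50,58]; env.servo_line(p2,q(YAW),feed=100); print(st())
env.servo_line(np.r_[M,58],feed=150); print(st())
env.servo_line(np.r_[M,25],feed=80)
for z in (22.5,21.5,20.7):
    env.servo_line(np.r_[M,z],feed=40); env.sleep(.1); print(st())
    if env.get_obs()["wrist_force"][2]>1.5: break
ungrasp(); print(st())
env.servo_line(np.r_[M,100],feed=200)
env.move_pose([420,30,200],q(np.pi/2+.3)) if env.ik([430,30,200],q(np.pi/2)) is None else env.servo_line(np.r_[M+[0,-60],220],feed=250)
print(st())
p,d=eyes.grab_frame("top"); cv2.imwrite("pics/t2.png",cv2.resize(p[80:320,80:400],(800,600),interpolation=cv2.INTER_CUBIC)); print(stones(p))
```

```text
t9.0 p[582.6 -33.9  64.4] F[ 0.1  0.1 -2.1] w0.248 g40.0
t9.6 p[566.8 -70.5  57.8] F[-0.4  0.6 -1.6] w0.256 g4.0
t11.2 p[ 482.3 -276.3   58. ] F[ 0.2  0.6 -1.7] w0.251 g40.0
t12.2 p[ 481.9 -277.7   22.8] F[-0.4 -0.4 -2.3] w0.248 g40.0
t12.5 p[ 481.7 -277.6   21.5] F[-0.8 -0.3 -2.8] w0.252 g40.0
t12.8 p[ 481.7 -277.6   20.7] F[-0.2  0.3 -1.6] w0.249 g40.0
t14.0 p[ 481.7 -277.6   20.7] F[ 0.3  1.1 -0. ] w0.998 g0.0
t15.3 p[ 480.8 -336.   217.7] F[0.1 0.5 0.2] w0.997 g0.0
[(array([1026.9,  192.9]), np.int32(141)), (array([ 731.1, -316. ]), np.int32(233)), (array([524.8, 294.5]), np.int32(244)), (array([442.4, 218.6]), np.int32(251)), (array([441.1, 362. ]), np.int32(254)), (array([439. , 296.6]), np.int32(241)), (array([386.8, -38.6]), np.int32(231))]
```

View pics/t2.png

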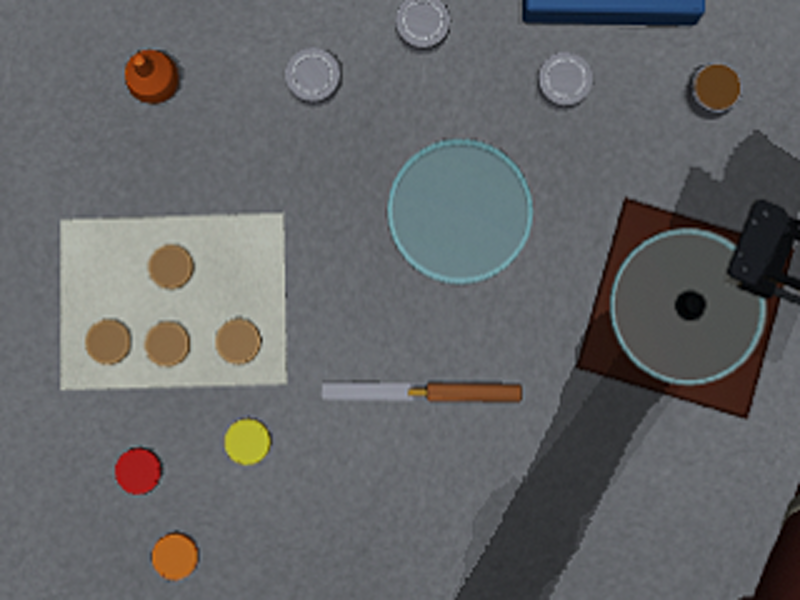

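The slackening happened during the carry (grip read 4 N) and the lid stayed put. It now lies on the mat, and the dish is open at about (460,211) in the crop. I'll stack the stones 2+2 in the dish, starting with one.

```bash
cat >> h.py <<'E'
def dish(p,z=24):
    h,s,v=hsv(p); g=((h>80)&(h<105)&(s>40)&(v>80)).astype(np.uint8); g[:,300:]=0
    cs=max(cv2.findContours(g,0,1)[0],key=cv2.contourArea); w=world(cs.reshape(-1,2),z)[:,:2].astype(np.float32)
    return cv2.fitEllipse(w)
def onsheet(p): return [c for c,a in stones(p) if 380<c[0]<620 and 120<c[1]<450]
def pick(c,yaw):
    env.move_pose(np.r_[c,60],q(yaw)); env.servo_line(np.r_[c,4],feed=120); grasp(25); print("grip",st())
    env.servo_line(np.r_[c,60],feed=200); print("up",st())
def place(c,z):
    env.move_pose(np.r_[c,60],q(0)); env.servo_line(np.r_[c,z],feed=120); print("down",st()); ungrasp(); print("rel",st())
    env.servo_line(np.r_[c,70],feed=200)
E
python3 - <<'E'
from h import *
p,d=eyes.grab_frame("top"); D=dish(p); print(D); D=np.array(D[0]); np.save("D.npy",D)
s=onsheet(p); c=max(s,key=lambda a:a[0]); print(c)
env.move_pose([480,100,150],q(np.pi/2)); 
pick(c,np.pi/2); place(D+[0,26.5],8)
p,d=eyes.grab_frame("top"); print(onsheet(p))
cv2.imwrite("pics/t3.png",cv2.resize(p[100:260,80:320],(750,500),interpolation=cv2.INTER_CUBIC))
E
```

```text
((586.086181640625, -24.826936721801758), (157.3980712890625, 159.8880157470703), 81.03842163085938)
[524.7 294.4]
grip t19.3 p[524.7 294.6   4.1] F[ 0.3 -0.6  1. ] w0.522 g25.0
up t19.7 p[524.8 294.3  60.2] F[ 0.1 -0.2  0.2] w0.529 g25.0
down t21.4 p[586.2   2.3   8. ] F[-0.2 -0.1  0.2] w0.533 g25.0
rel t22.3 p[586.1   1.6   8. ] F[0.1 0.5 0.3] w1.002 g0.0
[array([442.4, 218.6]), array([441.2, 361.9]), array([439.2, 296.6])]
```

View pics/t3.png

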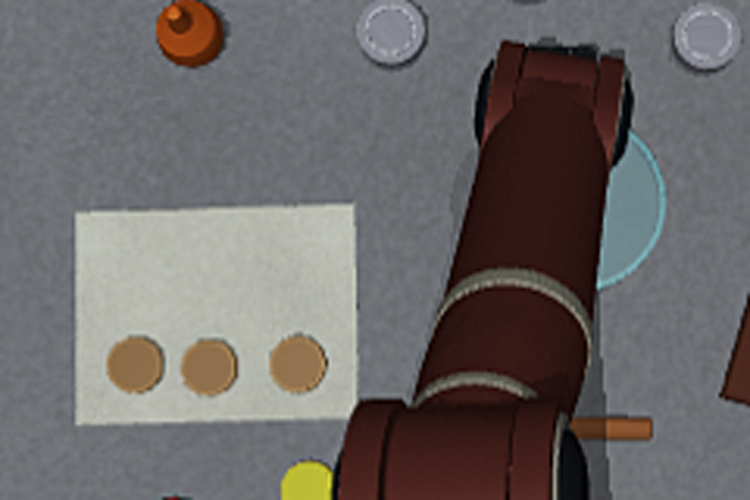

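The first stone is in the dish and three remain on the sheet. I'll do the rest, re-detecting each time and checking the dish's position while the arm is over the sheet.

Run:
```python
from h import *
D=np.load("D.npy")
for off,z in ((-26.5,8),(26.5,18),(-26.5,18)):
    p,d=eyes.grab_frame("top"); s=onsheet(p); c=max(s,key=lambda a:a[1]); print(len(s),c)
    pick(c,0)
    w=env.get_obs()["width"]
    if not .48<w<.58: print("BAD GRIP"); break
    p,d=eyes.grab_frame("top"); e=dish(p); print("dish",e)
    print([x for x,a in stones(p,14) if 500<x[0]<680 and -120<x[1]<70])
    place(D+[0,off],z)
env.servo_line([480,130,180],feed=250)
p,d=eyes.grab_frame("top"); print(len(onsheet(p)),[x for x,a in stones(p,24) if 500<x[0]<680 and -120<x[1]<70])
cv2.imwrite("pics/t4.png",cv2.resize(p[120:240,190:350],(800,600),interpolation=cv2.INTER_CUBIC))
h,sa,v=hsv(p); K,L=lidknob(p,47); print([k for k in K if 400<k[0][0]<560 and -360<k[0][1]<-200],st())
```

```text
3 [441. 362.]
grip t25.7 p[441.  362.1   4.1] F[ 0.2 -0.3  0.9] w0.527 g25.0
up t26.1 p[441.  362.1  60.2] F[-0.3  0.4 -0.9] w0.526 g25.0
dish ((586.0966796875, -24.84763526916504), (157.4535675048828, 159.81906127929688), 82.49652099609375)
[array([587. ,   1.5])]
down t28.4 p[586.2 -50.9   8.1] F[-0.5  0.3 -0.9] w0.530 g25.0
rel t29.2 p[586.1 -51.3   8. ] F[0.1 0.5 0.2] w1.001 g0.0
2 [439.2 296.5]
grip t32.5 p[439.2 296.5   4.1] F[-0.7  0.3  1.5] w0.526 g25.0
up t33.0 p[439.1 296.6  60.1] F[-1.1 -0.4 -0.2] w0.529 g25.0
dish ((586.0861206054688, -24.837182998657227), (157.41078186035156, 159.8750457763672), 82.0155258178711)
[array([586.9,   1.5]), array([560. , -67.8])]
down t34.8 p[585.8   2.8  17.7] F[-0.7 -0.9 -0.4] w0.528 g25.0
rel t35.6 p[586.1   1.7  18. ] F[ 0.3 -0.4  0.2] w1.000 g0.0
1 [442.4 218.6]
grip t38.5 p[442.4 218.7   4.1] F[-0.4  1.1  1.4] w0.528 g25.0
up t39.0 p[442.4 218.8  60.1] F[ 0.1  0.4 -1.1] w0.525 g25.0
dish ((586.0861206054688, -24.837182998657227), (157.41078186035156, 159.8750457763672), 82.0155258178711)
[array([587.6,   2.3]), array([560. , -67.8])]
down t40.7 p[585.8 -49.9  17.7] F[ 0.4  0.2 -0.4] w0.526 g25.0
rel t41.5 p[586.1 -51.3  18. ] F[-1.1 -0.5  0.1] w1.002 g0.0
0 [array([586. ,   2.4]), array([572.6, -58.1])]
[(array([ 481.1183915 , -272.65339368,   47.        ]), np.int32(120), array([355.76666667, 201.675     ]))] t43.1 p[480.1 128.4 179.3] F[ 0.  -0.4  0.4] w0.999 g0.0
```

View pics/t4.png

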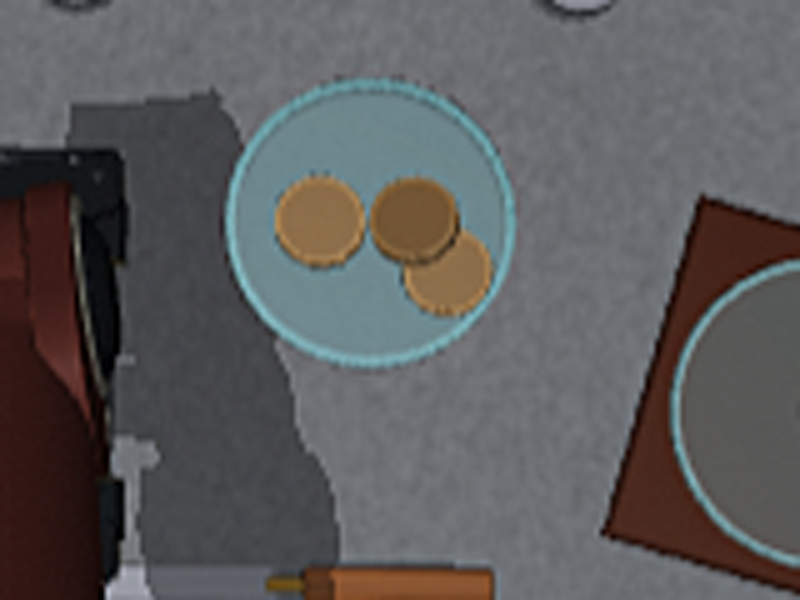

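A first-layer stone was knocked to about (445,270) in the crop, so the last one leans tilted on its edge at (415,220). I'll push the tilted stone off into free floor space with closed fingertips held above the single-layer height.

Run:
```python
from h import *
e=np.array([.965,.26]); yw=np.arctan2(e[1],e[0])+np.pi/2
grasp(5)
a=np.array([547,-61.5]); 
env.move_pose(np.r_[a,60],q(yw)); env.servo_line(np.r_[a,16.8],feed=80); print(st())
for k in range(1,9):
    env.servo_line(np.r_[a+e*5*k,16.8],feed=40); print(st())
env.servo_line(np.r_[a+e*38,80],feed=150)
env.servo_line([480,130,180],feed=250)
p,d=eyes.grab_frame("top"); print([x for x,a in stones(p,14) if 500<x[0]<680 and -120<x[1]<70],dish(p))
cv2.imwrite("pics/t5.png",cv2.resize(p[120:240,190:350],(800,600),interpolation=cv2.INTER_CUBIC))
```

```text
t46.8 p[547.1 -61.4  16.8] F[ 0.3  0.  -0.5] w0.006 g0.0
t47.1 p[552.6 -60.   17.3] F[-0.4 -0.8 -0.5] w0.006 g0.0
t47.4 p[557.  -58.7  16.9] F[-0.2 -0.1  0.3] w0.008 g0.0
t47.6 p[561.8 -57.4  16.8] F[-0.3  0.1  0.7] w0.005 g0.0
t47.9 p[566.7 -56.1  16.8] F[-0.4 -0.6  0.1] w0.004 g0.0
t48.2 p[571.5 -54.8  16.8] F[ 0.2 -0.  -0.1] w0.009 g0.0
t48.5 p[576.3 -53.5  16.8] F[ 0.1 -0.3  0.9] w0.003 g0.0
t48.8 p[581.1 -52.2  16.8] F[-0.2  0.6 -1. ] w0.005 g0.0
t49.0 p[585.9 -50.9  16.8] F[ 0.5 -0.1 -0.3] w0.008 g0.0
[] ((585.996337890625, -25.045995712280273), (156.6808319091797, 160.53457641601562), 88.6392593383789)
```

View pics/t5.png

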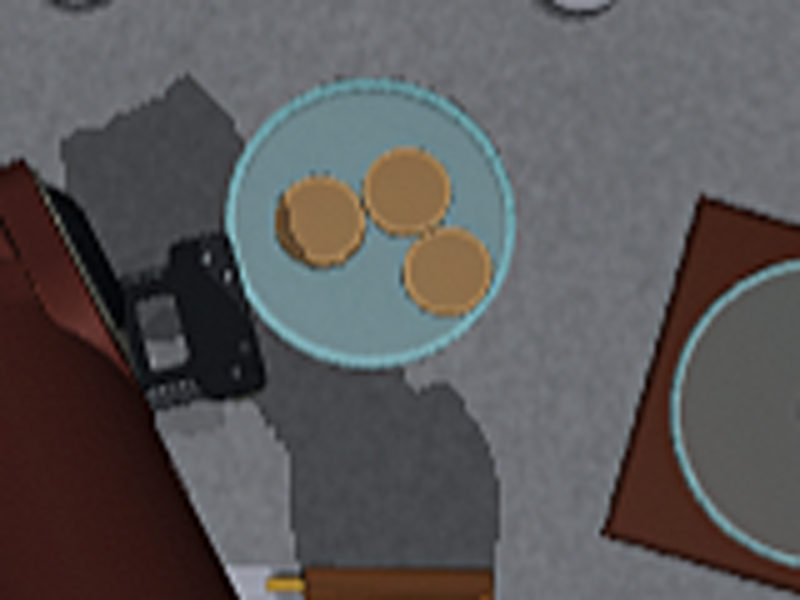

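All the stones now lie flat: one stack of two and two singles. Quick depth check, then fetch the lid and seat it.

Run:
```python
from h import *
p,d=eyes.grab_frame("top"); c=eyes.calibration("top"); 
def zat(px):
    i=190+px[0]/5,120+px[1]/5; dd=np.median(d[int(i[1])-1:int(i[1])+2,int(i[0])-1:int(i[0])+2])
    s=cv2.undistortPoints(np.array([[i]]),c["K"],np.array([c["k1"],0,0,0,0.]))[0,0]
    return (c["pose"]@np.r_[s[0]*dd,-s[1]*dd,-dd,1])[:3].round(1)
for px in((325,222),(345,222),(405,170),(405,215),(447,250),(447,292),(300,320),(600,100)): print(px,zat(px))
K,L=lidknob(p,47); print([k for k in K if 400<k[0][0]<560 and -360<k[0][1]<-200])
ungrasp()
env.move_pose(np.r_[M,110],q(YAW)); env.servo_line(np.r_[M,21],feed=100); print(st())
grasp(40); print(st()); env.servo_line(np.r_[M,58],feed=80); print(st())
env.servo_line(np.r_[C+[0,.1],58],feed=120); env.sleep(.2); print(st())
p,d=eyes.grab_frame("scene"); cv2.imwrite("pics/s2.png",cv2.resize(p[130:280,130:330],(800,600),interpolation=cv2.INTER_CUBIC))
```

```text
(325, 222) [584.3  -1.2  24.9]
(345, 222) [584.7 -12.2  23. ]
(405, 170) [615.2 -45.6  15.1]
(405, 215) [590.1 -45.6  14.4]
(447, 250) [570.6 -68.8  14.9]
(447, 292) [547.3 -68.8  14.2]
(300, 320) [532.5  12.2   4.4]
(600, 100) [ 658.1 -156.2    1.3]
[(array([ 481.21628012, -272.55816356,   47.        ]), np.int32(119), array([355.73109244, 201.63865546]))]
t54.8 p[ 482.2 -277.8   21.5] F[-0.3 -0.4  0.6] w0.999 g0.0
t55.9 p[ 481.7 -277.6   21. ] F[ 0.7  0.9 -0.1] w0.252 g40.0
t56.5 p[ 481.5 -277.5   58.1] F[ 0.1 -0.9 -1.5] w0.246 g40.0
t59.1 p[585.9 -25.2  58. ] F[-0.6  0.4 -3. ] w0.251 g40.0
```

View pics/s2.png

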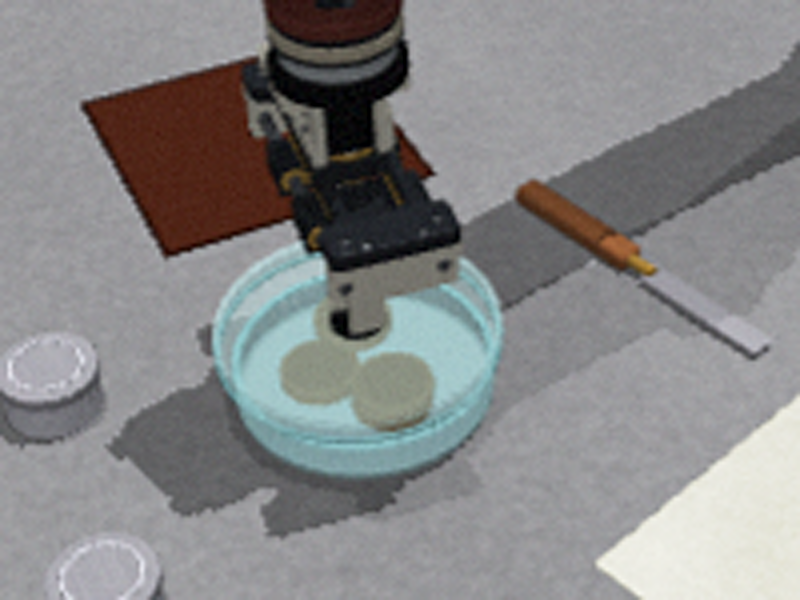

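The lid hangs level over the dish. Lower it onto the rim under force watch.

Run:
```python
from h import *
env.servo_line(np.r_[C,48],feed=60)
for z in (44,41,38,36,35,34.4,33.9,33.5):
    env.servo_line(np.r_[C,z],feed=30); env.sleep(.1); f=env.get_obs()["wrist_force"]; print(z,st())
    if f[2]>1: break
ungrasp(); print(st())
env.servo_line(np.r_[C,110],feed=200); env.servo_line([480,130,180],feed=250)
p,d=eyes.grab_frame("top"); h,s,v=hsv(p)
g=((h>80)&(h<105)&(s>40)&(v>80)).astype(np.uint8); g[:,300:]=0
cs=max(cv2.findContours(g,0,1)[0],key=cv2.contourArea); w=world(cs.reshape(-1,2),28)[:,:2].astype(np.float32); print(cv2.fitEllipse(w))
a=cv2.resize(p[130:220,200:320],(800,600),interpolation=cv2.INTER_CUBIC)
p,d=eyes.grab_frame("scene"); b=cv2.resize(p[175:265,175:295],(800,600),interpolation=cv2.INTER_CUBIC)
cv2.imwrite("pics/c1.png",cv2.resize(np.hstack([a,b]),(800,300)))
```

```text
44 t59.9 p[586.1 -25.   44. ] F[ 0.  -1.  -2.8] w0.255 g40.0
41 t60.2 p[586. -25.  41.] F[-0.   0.5 -2.8] w0.248 g40.0
38 t60.6 p[586.  -25.   37.9] F[-0.1  0.5 -2.6] w0.254 g40.0
36 t61.0 p[586. -25.  36.] F[-0.1 -0.1 -2.2] w0.252 g40.0
35 t61.3 p[586. -25.  35.] F[ 0.5  0.2 -1.3] w0.250 g40.0
34.4 t61.6 p[586. -25.  35.] F[-2.1  0.9  4.9] w0.252 g40.0
t62.8 p[586.  -25.   34.4] F[ 0.2  0.6 -0.9] w1.001 g0.0
((585.9016723632812, -25.97275161743164), (170.226318359375, 171.80517578125), 74.07324981689453)
```

View pics/c1.png

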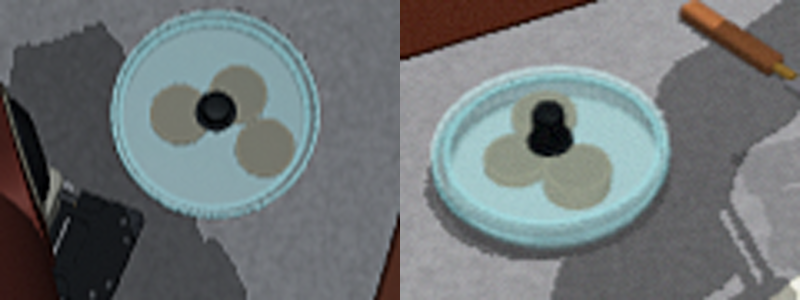

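The lid is centred and seated. Now grip the knob lightly and slide the dish slowly onto the mat.

Run:
```python
from h import *
env.move_pose(np.r_[C,110],q(YAW)); env.servo_line(np.r_[C,35],feed=80); grasp(7); print(st())
L=np.linalg.norm(M-C)
for k in np.append(np.arange(30,L,30),L+4):
    env.servo_line(np.r_[C+u[:2]*k,35],feed=70); print(round(k),st())
env.sleep(.3); env.servo_line(np.r_[M,35],feed=15); env.sleep(.2); print(st())
ungrasp(); env.servo_line(np.r_[M,110],feed=150); env.servo_line([480,-20,200],feed=250)
p,d=eyes.grab_frame("top"); print(st())
a=cv2.resize(p[140:260,295:415],(600,600),interpolation=cv2.INTER_CUBIC)
p,d=eyes.grab_frame("scene"); b=cv2.resize(p[120:210,130:250],(800,600),interpolation=cv2.INTER_CUBIC)
cv2.imwrite("pics/f1.png",cv2.resize(np.hstack([a,b]),(800,343)))
```

```text
t67.4 p[586. -25.  35.] F[ 0.3  0.6 -0.3] w0.260 g7.0
30 t68.0 p[573.8 -54.6  35. ] F[-0.  -1.   0.2] w0.252 g7.0
60 t68.5 p[562.4 -82.   34.9] F[-0.1 -1.6 -1.1] w0.257 g7.0
90 t69.1 p[ 551.  -109.7   35. ] F[-0.1 -0.4 -0.9] w0.256 g7.0
120 t69.7 p[ 539.6 -137.4   35. ] F[-0.4 -0.4 -2. ] w0.257 g7.0
150 t70.3 p[ 528.1 -165.1   35. ] F[-0.6 -0.9 -0.8] w0.256 g7.0
180 t70.8 p[ 516.7 -192.8   35. ] F[ 0.2  0.2 -1.9] w0.255 g7.0
210 t71.4 p[ 505.3 -220.5   35. ] F[ 1.1  0.2 -2.3] w0.257 g7.0
240 t72.0 p[ 493.9 -248.1   35. ] F[-0.9  0.1 -1.8] w0.251 g7.0
270 t72.6 p[ 482.3 -275.8   35. ] F[-0.2 -0.4 -1.5] w0.259 g7.0
277 t72.8 p[ 479.9 -281.8   34.9] F[ 0.6  0.6 -2. ] w0.254 g7.0
t73.7 p[ 481.7 -277.6   35. ] F[ 0.6 -0.1 -2.1] w0.256 g7.0
t76.9 p[479.5 -21.6 199.4] F[0.2 0.8 0.2] w1.001 g0.0
```

View pics/f1.png

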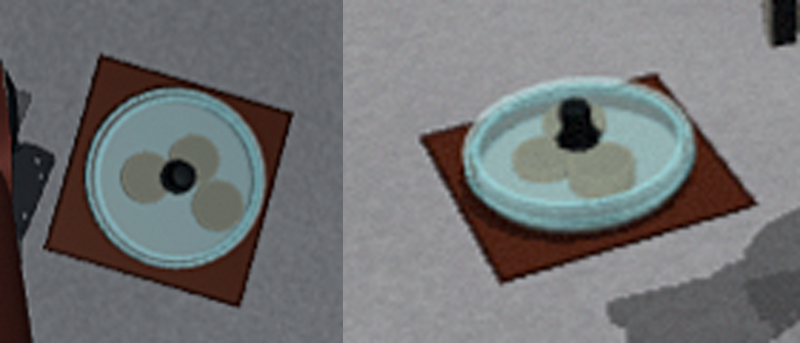

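Run:
```python
from h import *
f=[eyes.grab_frame("top")[0][160:240,315:395].astype(float) for _ in range(6)]; a=cv2.resize(np.mean(f,0).astype(np.uint8),(600,600),interpolation=cv2.INTER_CUBIC)
# predicted outlines: lid top (r86,z=31), dish rim outer (r79,z27), dish bottom (r79,z1) if centred at M
c=eyes.calibration("top"); P=c["pose"]; 
def proj(X):
    X=(np.asarray(X)-P[:3,3])@P[:3,:3]; return cv2.projectPoints(X*[1,-1,-1],np.zeros(3),np.zeros(3),c["K"],np.array([c["k1"],0,0,0,0.]))[0].reshape(-1,2)
b=a.copy(); t=np.linspace(0,6.28,80)
for r,z,col in((86,31,(0,0,255)),(75,27,(0,255,255)),(79,1,(0,255,0))):
    px=proj(np.c_[M[0]+r*np.cos(t),M[1]+r*np.sin(t),0*t+z]); px=((px-[315,160]+.5)*7.5-.5).astype(int)
    cv2.polylines(b,[px],True,col,1)
cv2.imwrite("pics/f2.png",cv2.resize(np.hstack([a,b]),(800,400)))
cv2.imwrite("pics/f3.png",b)
```

```text
(no output)
```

View pics/f2.png

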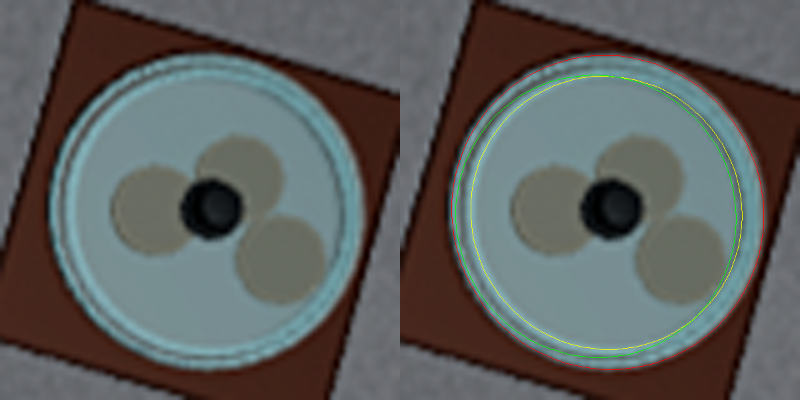

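View pics/f3.png

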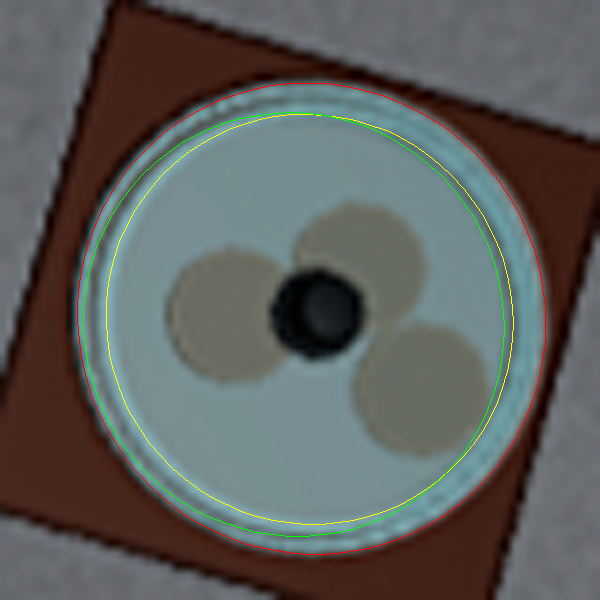

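The dish rim matches the predicted centred outline (yellow) under the lid, and everything lies inside the mat. Handing in.

```bash
python3 -c "
from h import *
env.sleep(.5); print(st()); print(env.finish_job())"
```

```text
t77.7 p[480. -20. 200.] F[ 0.6 -0.5  0.1] w1.005 g0.0
the job is handed in; nothing more can be done
None
```

The job is handed in after about 78 s: all four stones are in the dish (one stack of two and two singles), the lid was reseated and looks centred and level in the images, and the covered dish was slid onto the brown mat and stands wholly on it.

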